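Clear the torque tester and reset its peak pointer

TASK

Somebody has left a power module standing on top of the dial torque tester, over the dial. Lift it off and set it down gently on its legs in the empty bay of the module tray; then turn the knob in the middle of the dial counterclockwise until the peak pointer is right back at its zero stop, ready for the next check. Leave the other module and everything else on the bench where it is.

Things in the scene. Friction and masses are not known exactly. Their poses are not given: they have to be found in the camera images.
- module: Module to clear away: green board 130 (its x) x 90 (y) mm on four white legs, 8 mm thick and 32 mm long, at x +-58, y +-38 mm. Origin: centre, level with the feet; z up. Board top 34 mm, highest part 64 mm above the feet. 0.24 to 0.43 kg. Starts standing level on the tester's top, up to 5 mm off centre and turned, legs around the dial, board 8 mm above the knob, hiding it.
- module_grip (a point): Middle of that module's transformer, on its centre line, 49 mm above the feet; axes as the module's. A dark block with yellow tape, 44 (x) x 40 (y) mm, 34 to 64 mm above the feet, in the middle of the board: grip it across its 40 mm; 25 mm of board lies free each side (low parts under 7 mm high). At its x ends, 11 mm off, stand capacitors and a heat sink, 60 mm high or less.
- tester: Dial torque tester: fixed grey case, flat top 62 mm above the bench, 170 (x) x 215 (y) mm. Origin: on the bench under the dial's centre; the case runs from y -85 to +130. White dial 104 mm across, its dark rim 6 mm above the top; zero is at +x (far from the robot), the scale runs clockwise. Steel drive boss at y +98, 42 mm across, 12 mm high.
- knob_grip (a point): Grip point of the reset knob, on its vertical axis in the middle of the dial, 78 mm above the bench. The knob is a black knurled cylinder 28 mm in diameter, its sides from 5 to 24 mm above the tester's top (67 to 86 mm above the bench).
- reset_knob (a joint): Angle of the reset knob and of the peak pointer (broad arrow) fixed to it, rad: 0 = at the zero stop, a hard stop; grows clockwise seen from above, to 4.5. Turn counterclockwise from above to reset. It starts somewhere between 0.9 and 2.6, turns stiffly (about 0.03 N m) and stays where it is left.
- tray: Black module tray, fixed, 168 (x) x 262 (y) mm: two bays side by side along y, each 160 (x) x 125 (y) mm inside. Origin: centre of the underside. Floor 4 mm thick; walls and rib 4 mm thick, tops 22 mm above the bench. A module stands in a bay with its long side along the tray's x, either way round.
- empty_bay (a point): Centre of the empty bay, on its floor (4 mm above the bench), in the tray at y -64.5 mm; axes as the tray's.
- tray_module: The other module, the same as the first, already standing in the tray's other bay: leave alone. Origin: level with its feet.
- torque_driver: Bystander: torque screwdriver with a black handle, lying on the bench between tester and tray, 190 mm long (its x -90 to +100), 33 mm thick. Origin on the bench.
- scanner: Bystander: grey handheld barcode scanner lying on its side, about 110 x 180 mm, 58 mm high. Origin on the bench.
- marker: Bystander: white and blue marker pen lying on the bench, 115 mm long (its x), 12 mm thick. Origin on the bench.
- label_roll: Bystander: roll of white labels lying flat, 72 mm in diameter, 30 mm high. Origin: centre of the underside.
- spray_can: Bystander: spray can standing, 52 mm in diameter, 150 mm high. Origin: centre of the underside.
- screw_dish: Bystander: small steel screw dish, 72 mm across, 28 mm high. Origin: centre of the underside.

How it is judged:
By the outcome, as a careful person would: the job done as asked, in the order asked, and still so for the second after the job is handed in, with the robot touching nothing.
It also fails if it takes over 64 s, if anything falls off the work surface, if the arm or the gripper's body presses on something with over 40 N, if the wrist force passes 120 N, or if a joint passes its speed limit or range.

ROBOT

A 7-joint arm with a two-finger parallel gripper is mounted at the origin on the work surface. World frame = base frame: x ahead of the robot, y to its left, z up, the work surface at z = 0. Lengths are in mm, angles in rad, forces in N, time in s.
With the tool pointing down it reaches from about 400 to 900 mm from the base axis. Payload 5.6 kg.
Tool frame: the origin (TCP) lies midway between the tips of the shut fingers; the grasp point (between the pads) lies 19 mm behind it; z points along the fingers, y is the line along which they close (so a half turn about z gives the same grasp; the last joint's range is limited). The gripper opens to 92 mm and grips with 3 to 60 N. Pads are 20 mm wide; open, the fingers measure 128 mm over their backs; the gripper's body (75 mm by 189 mm) begins 69 mm behind the grasp point.
Start: joints at [-1.342, 0.468, -0.012, 1.603, 0.006, 1.071, -0.056], TCP at [174.544, 626.134, 214.592] pointing down, gripper open.
Joint ranges: [-2.53, 2.53], [-0.31, 2.02], [-1.57, 1.55], [0.28, 2.44], [-1.29, 4.43], [0.15, 1.84], [-2.92, 2.92]. Speed limits (rad/s): [2.57, 2.57, 3.14, 3.14, 3.14, 3.14, 3.14].

INTERFACE

Orientations are given as a rotation vector (axis times angle).
In Python, from cell import robot, grip, kin, viewer gives the robot as it stands. Calls block until the motion is done:
- robot.movep(position, orientation): joint-space move of the TCP to a pose.
- robot.servo_line(position, feed=150, rotation=None): straight line of the TCP; rotation=None keeps the orientation; feed is the mean speed in mm/s.
- robot.goto_joints(angles): joint-space move.
- grip(opening, newtons=None): opening from 0.0 (shut) to 1.0 (fully open); newtons is the grip in N (None keeps the last); returns when the fingers have stopped.
- robot.hold(seconds).
- kin.ik(position, orientation): joint angles nearest the present ones, or None.
- robot.observe(): the state.
- viewer.read_camera(name): name is "side" or "top" or "wrist"; returns the picture (384x512x3 uint8, red, green, blue); there is no depth.
- viewer.camera_info(name): a dict with "camera_matrix" (3x3 intrinsics, pixels), "k1" (the pictures are not rectified: a ray, as slopes to the right and down, at radius r is drawn at 1 + k1 r^2 times it, then the intrinsics apply), "R" (3x3) and "t" (3): a world point X has camera coordinates R X + t. Camera axes: x right, y down, z forward; pixel columns grow to the right and rows downward; lengths in mm; the calibration is good to about 2 mm. A picture is of the moment at which its call begins: read the wrist's pose just before it. camera_info takes no time and is no camera call; for the wrist camera it gives the pose at the moment of the call.
A pose or a line that the arm cannot do raises robot.IKError and nothing moves.
- robot.job_done(): hands the job in; it is judged then, once.
Trained networks look in the newest picture that a camera, given by its name, has taken for a name from the list of things; names that differ only in an ending like _2 or _b are one class to them, and where a whole thing is asked for, a point or a joint stands for the part that bears it (a point fixed in the world has none). Each returns a list of dicts, best first, with "confidence" (0 to 1); they miss things now and then, are a little off and sometimes report something else, mostly with a low value. They report only what shows in the picture. A call takes as long as a camera call.
- viewer.silhouettes(name, camera): "mask" (384x512 bool, what is visible of it).
- viewer.pinpoint(name, camera): "at" ([x, y, z] in mm, in the coordinates of the camera as it stood for that picture, good to about 4 mm: a listed point, or the origin of a listed thing).
The state is a dict: "t": time; "joints": joint angles; "joint_velocities": joint speeds; "joint_torque": joint torques, N m; "tcp_pos": TCP position; "tcp_rot": TCP orientation; "contact_force": force on the tool from outside, world axes, zero at the start; "wrist_torque": the same for the moment, N m; "grip_width": opening from 0.0 (shut) to 1.0 (fully open); "grip_force": force on a finger pad.
Only numpy, scipy, OpenCV 4.12 (cv2) and the standard library are available. Lean on these libraries where they do the work, as an engineer would, in place of code of your own. Each camera call takes 0.05 s, during which the arm holds its last target. There are 200 camera calls.

## Working session

There is one attempt and no reset: what is moved stays moved. The work goes in short steps, each a Python script; the robot and the scene stay as the last script left them, time stands still between calls to the robot, and variables do not carry over. Pictures are saved under pics/ and viewed, at most 10 in all, crops included, and the job is handed in when it is done.

```bash
ls; mkdir -p pics
cat > h.py <<'E'
import numpy as np, cv2
from scipy.spatial.transform import Rotation as Ro
from cell import robot, grip, kin, viewer
def snap(c,f=None):
    im=viewer.read_camera(c)
    if f: cv2.imwrite('pics/'+f,im[:,:,::-1])
    return im
def world(p,i): return np.array(i['R']).T@(np.array(p)-np.array(i['t']))
def pin(n,c,i,k=1):
    return [(round(d['confidence'],2),world(d['at'],i).round(1).tolist()) for d in viewer.pinpoint(n,c)[:k]]
def ray(px,i,z):
    K=np.array(i['camera_matrix'],float); k=i['k1']
    m=(np.array(px,float)-K[:2,2])/np.array([K[0,0],K[1,1]]); u=m.copy()
    for _ in range(20): u=m/(1+k*(u@u))
    R=np.array(i['R']); t=np.array(i['t']); o=-R.T@t; d=R.T@np.array([u[0],u[1],1.])
    return o+d*(z-o[2])/d[2]
def down(yaw): # tool pointing down, closing axis (tool y) at world angle yaw
    y=np.array([np.cos(yaw),np.sin(yaw),0]); z=np.array([0,0,-1.]); x=np.cross(y,z)
    return Ro.from_matrix(np.c_[x,y,z]).as_rotvec()
E
python3 - <<'E'
from h import *
for c in('top','side'):
    i=viewer.camera_info(c); snap(c,c+'1.png')
    print(c,world([0,0,0],i).round(),i['k1'],np.array(i['camera_matrix'])[0,0])
    for n in ['module','module_grip','tester','tray','empty_bay','tray_module','torque_driver','scanner','spray_can','label_roll','screw_dish','marker']:
        print(n,pin(n,c,i,2))
s=robot.observe();print(s['t'],s['tcp_rot'],s['contact_force'])
a=cv2.imread('pics/top1.png');b=cv2.imread('pics/side1.png')
E
```

```text
pics
top [ 310.   21. 1714.] -0.14305311515088143 482.84908001960406
module [(0.7, [574.9, 238.5, 62.4])]
module_grip []
tester [(0.68, [576.7, 242.0, -2.3]), (0.46, [525.8, 580.4, -0.7])]
tray [(0.63, [567.4, -254.8, -1.0])]
empty_bay [(0.8, [553.4, -322.9, 4.5])]
tray_module [(0.62, [578.0, -191.8, 0.8])]
torque_driver [(0.61, [532.7, 0.9, -1.0])]
scanner [(0.93, [461.0, -559.3, -1.6])]
spray_can [(0.76, [521.0, 580.1, -3.2])]
label_roll [(0.72, [347.0, -217.4, -2.3])]
screw_dish [(0.72, [734.8, 44.0, -3.9]), (0.28, [532.1, 3.4, 2.8])]
marker [(0.56, [342.1, 159.2, -2.1]), (0.3, [532.9, 4.3, -0.1])]
side [ -50. -981. 1063.] -0.048148344636414465 371.1588325481257
module []
module_grip [(0.76, [577.3, 237.4, 109.2])]
tester [(0.68, [573.8, 240.6, 5.3])]
tray [(0.94, [562.0, -255.8, 1.8])]
empty_bay [(0.75, [545.9, -319.0, 7.3])]
tray_module [(0.62, [582.5, -196.9, 5.7])]
torque_driver [(0.66, [533.2, -0.3, -3.0])]
scanner [(0.76, [463.8, -560.3, 0.2]), (0.54, [577.4, 247.3, 108.6])]
spray_can []
label_roll [(0.53, [349.4, -216.8, -3.2])]
screw_dish [(0.63, [741.0, 40.4, -4.5])]
marker [(0.44, [334.2, 160.3, -0.3])]
1.3 [4.25708570e-01 3.11256399e+00 7.70708890e-05] [-0.85503716  0.63939289 -0.81243349]
```

View pics/top1.png

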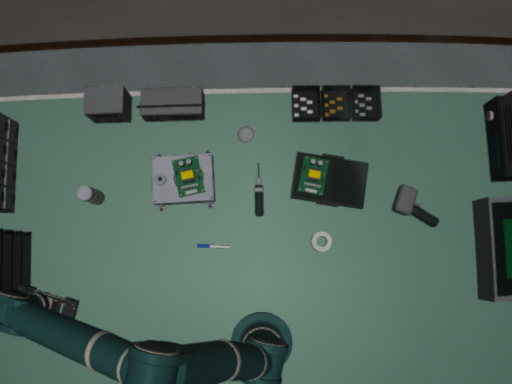

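View pics/side1.png

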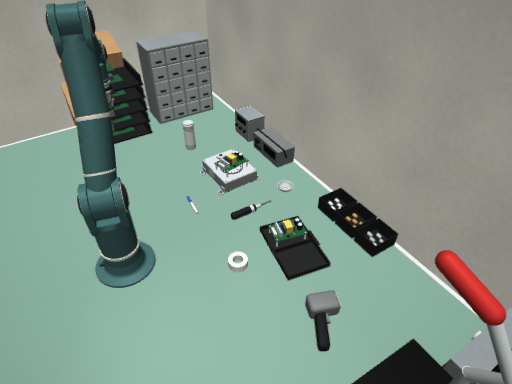

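The top view shows the module on the tester at about (188,176). The tray's other module is at (315,175), the empty bay at (350,182) and the driver at (259,195), which agrees with the networks. Next I'll take a closer look with the wrist camera over the tester.

Run:
```python
from h import *
for yaw in (np.pi/2,-np.pi/2):
    q=kin.ik([575,238,330],down(yaw)); print(yaw,None if q is None else np.round(q,2))
print(Ro.from_rotvec(robot.observe()['tcp_rot']).as_matrix()[:,1])
q=[kin.ik([575,238,330],down(y)) for y in (np.pi/2,-np.pi/2)]
y=(np.pi/2,-np.pi/2)[int(np.argmin([9 if k is None else abs(k[6]) for k in q]))]
robot.movep([525,238,330],down(y)); robot.hold(.3)
i=viewer.camera_info('wrist'); snap('wrist','w1.png')
print(y,robot.observe()['t'],world([0,0,0],i))
for n in ['module','module_grip','tester']: print(n,pin(n,'wrist',i,2))
m=viewer.silhouettes('module','wrist')
if m:
    mm=m[0]['mask'].astype('uint8'); print(m[0]['confidence'],cv2.minAreaRect(cv2.findNonZero(mm)))
```

```text
1.5707963267948966 [-0.61  0.33  0.22  1.55 -0.07  1.27  1.19]
-1.5707963267948966 [-0.98  0.38  0.72  1.57 -0.25  1.29 -1.79]
[2.68519048e-01 9.63274373e-01 5.55574008e-05]
1.5707963267948966 3.5833 [443.15642936 238.89962785 499.27151248]
module [(0.8, [574.1, 236.0, 63.8]), (0.61, [530.5, -2.9, 3.7])]
module_grip [(0.93, [578.6, 234.1, 112.0])]
tester [(0.5, [530.2, -3.3, 1.0])]
0.67 ((256.1510009765625, 197.29095458984375), (89.26107788085938, 64.88056182861328), 77.82854461669922)
```

View pics/w1.png

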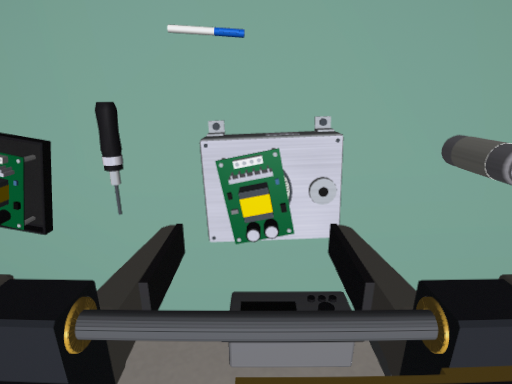

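The board's corners are at about (217,161), (280,150), (294,236) and (233,244), turned about 10° on the tester. The transformer is at (256,205). I'll unproject the green board to fit its pose.

```bash
cat >> h.py <<'E'
def rect(px,i,z):
    P=np.array([ray(p,i,z)[:2] for p in px],np.float32)
    c,s,a=cv2.minAreaRect(P); b=cv2.boxPoints((c,s,a))
    e=[b[1]-b[0],b[2]-b[1]]; e=max(e,key=np.linalg.norm); y=np.arctan2(e[1],e[0])
    return np.round(c,1),np.round(s,1),((y+np.pi/2)%np.pi)-np.pi/2
E
python3 - <<'E'
from h import *
i=viewer.camera_info('wrist')
im=cv2.imread('pics/w1.png')
px=[(217,161),(280,149.5),(294,236),(233,244)]
print([ray(p,i,96).round(1) for p in px]); print(rect(px,i,96))
h=cv2.cvtColor(im,cv2.COLOR_BGR2HSV)
print([h[y,x] for x,y in((225,165),(225,215),(285,225),(300,50))])
g=((h[...,0]>50)&(h[...,0]<75)&(h[...,1]>170)).astype('uint8'); g[:,:200]=0;g[:,320:]=0;g[:140]=0;g[260:]=0
c=max(cv2.findContours(g,0,1)[0],key=cv2.contourArea); print(rect(cv2.convexHull(c)[:,0],i,96))
yl=((h[...,0]>22)&(h[...,0]<35)&(h[...,1]>200)&(h[...,2]>150)).astype('uint8'); yl[:,:200]=0;yl[:,320:]=0;yl[260:]=0;yl[:140]=0
c=cv2.findNonZero(yl)[:,0]; print(rect(c,i,126))
E
```

```text
[array([523.3, 183.6,  96. ]), array([507.4, 270.4,  96. ]), array([637.1, 294.2,  96. ]), array([650.3, 202.7,  96. ])]
(array([580.6, 236.9]), array([131.9,  92.5]), np.float32(0.18087709))
[array([ 74, 180, 109], dtype=uint8), array([116,  20, 214], dtype=uint8), array([ 74, 208,  97], dtype=uint8), array([ 80,  63, 161], dtype=uint8)]
(array([577.3, 237. ]), array([127.5,  87.3]), np.float32(0.1962477))
(array([577.7, 237.2]), array([25.9, 40.8]), np.float32(-1.3729719))
```

Run:
```python
from h import *
r=down(np.pi/2+.19)
grip(0.75); robot.movep([578,237,180],r); robot.servo_line([578,237,104],80)
f0=robot.observe()['contact_force']
grip(0.3,25)
s=robot.observe(); print(s['t'],s['tcp_pos'],f0,s['contact_force'],s['grip_width']*92,s['grip_force'])
robot.servo_line([578,237,124],40)
s=robot.observe(); print(s['contact_force'],s['wrist_torque'],s['grip_width']*92,s['grip_force'])
robot.servo_line([578,237,270],120); robot.hold(.2)
s=robot.observe(); print(s['t'],s['contact_force'],s['wrist_torque'],s['grip_width']*92,s['grip_force'])
i=viewer.camera_info('wrist'); snap('wrist','w2.png'); print(pin('module_grip','wrist',i,2),pin('module','wrist',i,2))
```

```text
6.625 [578.06593778 237.41578271 104.26590444] [-0.53611313 -0.87441597  0.59966401] [0.36084144 1.09114662 1.40147518] 39.967507691440765 24.986037611961365
[ 0.08797353  0.46953142 -4.79326578] [ 0.07066916  0.02529149 -0.00025416] 39.75161801858539 24.98108983039856
8.8417 [ 0.17113933 -0.44889073 -2.59785738] [0.0422052  0.00423552 0.04187583] 39.6114427558119 24.98101830482483
[(0.88, [577.5, 233.9, 279.6])] [(0.89, [576.8, 236.1, 225.6])]
```

View pics/w2.png

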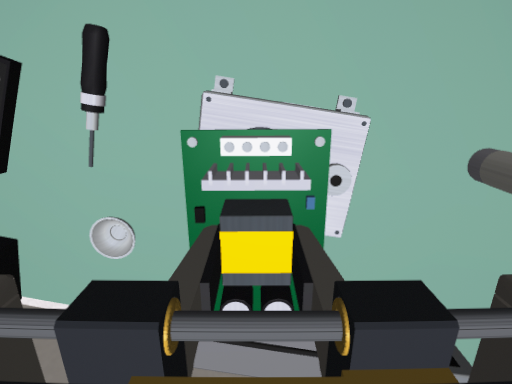

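The module is held square and level, with the transformer at (257,250) between the fingers. I'll carry it high to a pose past the bay, where the camera can see the bay.

Run:
```python
from h import *
r=down(np.pi/2-.2)
try: robot.servo_line([670,-310,270],250,r)
except robot.IKError as e: print(e); robot.movep([670,-310,270],r)
robot.hold(.3)
s=robot.observe(); print(s['t'],s['tcp_pos'],s['joints'],s['grip_width']*92)
i=viewer.camera_info('wrist'); snap('wrist','w3.png')
for n in('empty_bay','tray','tray_module'):print(n,pin(n,'wrist',i,2))
```

```text
11.6583 [ 670.11456929 -309.60640968  270.09011377] [ 0.12477865  0.6018965   0.4307261   1.31386413 -0.24957104  1.27845488
  1.9314614 ] 39.69209339985182
empty_bay [(0.47, [668.3, -311.2, 225.9])]
tray [(0.57, [565.7, -256.7, -2.7])]
tray_module [(0.67, [585.3, -196.3, 8.4])]
```

View pics/w3.png

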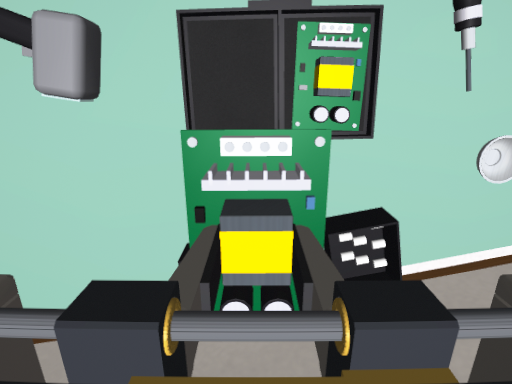

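The tray's top corners are at (180,11), (381,9) and (373,138). The rib runs from (281,13) to (282,129), and the bay lies to its left. I'll unproject these.

Run:
```python
from h import *
i=viewer.camera_info('wrist')
P=[ray(p,i,22)[:2] for p in((180,11),(381,9),(373,138))]
print(np.round(P,1),np.linalg.norm(P[0]-P[1]),np.linalg.norm(P[2]-P[1]))
c=(P[0]+P[2])/2; e=P[1]-P[0]; y=np.arctan2(-e[0],e[1]); f=P[2]-P[1]
print(c,y,np.arctan2(f[1],f[0]))
for yy in (y,np.arctan2(f[1],f[0])): print(c+64.5*np.array([np.sin(yy),-np.cos(yy)]))
```

```text
[[ 463.7 -365.8]
 [ 511.4 -117.1]
 [ 671.5 -142.7]] 253.22917470767214 162.12929235573856
[ 567.62081134 -254.25451153] -0.1894586858025454 -0.15894168720096413
[ 555.47370084 -317.60036938]
[ 557.41218205 -317.94151089]
```

Run:
```python
from h import *
r=down(np.pi/2-.19); x,y=554,-319
robot.servo_line([x,y,220],150,r); robot.servo_line([x,y,58],100); robot.hold(.3)
f0=robot.observe()['contact_force'][2]; z=51.
robot.servo_line([x,y,z],25)
while z>43:
    f=robot.observe()['contact_force'][2]; print(z,round(f-f0,1),end='; ')
    if f-f0>2.5: break
    z-=.7; robot.servo_line([x,y,z],12)
s=robot.observe(); print(s['t'],s['tcp_pos'])
grip(0.55); robot.hold(.1)
robot.servo_line([x,y,110],80); grip(1.0)
robot.servo_line([x+20,y,270],250); robot.hold(.2)
s=robot.observe(); print(s['t'],s['contact_force'])
i=viewer.camera_info('wrist'); snap('wrist','w4.png')
for d in viewer.pinpoint('module','wrist')[:3]: print(d['confidence'],world(d['at'],i))
```

```text
51.0 -1.4; 50.3 -2.0; 49.599999999999994 -1.2; 48.89999999999999 -1.5; 48.19999999999999 -0.2; 47.499999999999986 -1.0; 46.79999999999998 -2.0; 46.09999999999998 -0.4; 45.39999999999998 7.5; 17.35 [ 554.13426719 -319.09597431   46.22879513]
20.5167 [-0.27390983  0.03852584 -0.70968477]
0.59 [ 556.95202824 -322.99151598    3.84185029]
0.41 [ 555.45928793 -321.21393354   55.95990788]
```

View pics/w4.png

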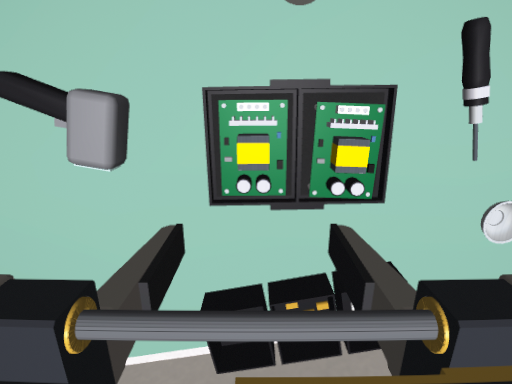

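The module stands square in the left bay, with its board spanning about (220–288, 98–197) and clear of walls and rib. Next is the knob.

Run:
```python
from h import *
robot.servo_line([574,-319,300],200)
robot.movep([530,240,300],down(np.pi/2)); robot.hold(.3)
i=viewer.camera_info('wrist'); snap('wrist','w5.png'); s=robot.observe(); print(s['t'])
im=cv2.imread('pics/w5.png'); cv2.imwrite('pics/w5c.png',cv2.resize(im[90:310,150:400],None,fx=3,fy=2.7))
for n in('knob_grip','tester'):print(n,pin(n,'wrist',i,2))
for a in np.arange(-3,3.2,.5):
    q=kin.ik([576,240,150],down(a)); print(round(a,2),None if q is None else np.round(q,2))
```

```text
23.2833
knob_grip [(0.9, [576.6, 239.9, 78.4])]
tester [(0.82, [577.8, 244.8, -2.8])]
-3.0 [-0.47  0.49  0.02  1.73 -0.01  0.92  2.85]
-2.5 [ 0.28  0.8  -1.11  1.68  0.78  1.17  2.75]
-2.0 [-1.27  0.92  1.34  1.78 -0.95  1.26 -1.67]
-1.5 [-1.04  0.61  0.84  1.77 -0.53  1.   -1.5 ]
-1.0 [-0.98  0.58  0.74  1.76 -0.46  0.98 -1.06]
-0.5 [-0.92  0.55  0.64  1.76 -0.39  0.96 -0.62]
0.0 [-0.85  0.53  0.55  1.75 -0.33  0.95 -0.17]
0.5 [-0.79  0.52  0.46  1.75 -0.27  0.94  0.28]
1.0 [-0.73  0.51  0.38  1.75 -0.22  0.93  0.74]
1.5 [-0.68  0.5   0.31  1.74 -0.18  0.93  1.21]
2.0 [-0.63  0.5   0.24  1.74 -0.14  0.92  1.67]
2.5 [-0.57  0.49  0.16  1.73 -0.1   0.92  2.13]
3.0 [-0.5   0.49  0.07  1.73 -0.04  0.92  2.59]
```

View pics/w5.png

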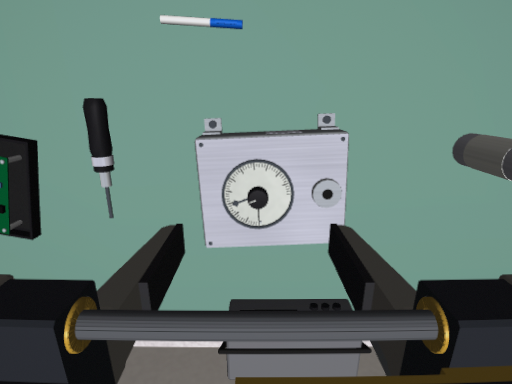

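The broad peak pointer points to (235,204), about 1.35 rad clockwise of the zero at (259,225). The knob is at (258,198). I'll check the position by pixel, then grip lightly and turn it counterclockwise, watching the torque for the stop.

```bash
cat > turn.py <<'E'
from h import *
i=viewer.camera_info('wrist'); 
c=ray((258,198),i,84); d=ray((258,194),i,66); print(c,d, ray((235,204),i,68),ray((259,225),i,66))
x,y=576.8,240.0; a0=0.
robot.movep([x,y,150],down(a0)); grip(0.6); robot.servo_line([x,y,71],80)
s=robot.observe(); print(s['t'],s['contact_force']); 
grip(0.1,12); robot.hold(.1)
s=robot.observe(); print(s['t'],s['tcp_pos'],s['contact_force'],s['wrist_torque'],s['grip_width']*92,s['grip_force'])
E
cat > turn2.py <<'E'
from h import *
x,y=robot.observe()['tcp_pos'][:2]
x,y=576.8,240.
t0=robot.observe()['wrist_torque'][2]; a=0.
while a<2.9:
    a+=.1 if a<1 else .06
    robot.goto_joints(kin.ik([x,y,71],down(a)))
    s=robot.observe(); w=s['wrist_torque'][2]; print(round(a,2),round(w,3),s['contact_force'].round(1) if hasattr(s['contact_force'],'round') else s['contact_force'])
    if a>.15 and abs(w)>.12: break
print(s['t'],s['grip_width']*92,s['grip_force'])
E
python3 turn.py
```

```text
[576.29509569 242.08529048  84.        ] [576.24850101 242.16220406  66.        ] [590.66348364 209.10335444  68.        ] [624.28269313 243.66049799  66.        ]
26.425 [-0.29934943 -0.18077311  0.11274232]
27.05 [576.62163189 240.12336088  71.22531213] [-1.42362969  0.07944032  3.92770003] [-0.12920402  0.49667854  0.01063499] 27.605558969783303 12.000287622213364
```

```bash
python3 turn2.py
```

```text
0.1 0.025 [-1.9 -0.3  3.8]
0.2 0.029 [-1.4  0.3  4.2]
0.3 0.03 [-2.3  0.9  3.9]
0.4 0.042 [-2.2  0.7  4.9]
0.5 0.022 [-1.3  1.   3.5]
0.6 0.035 [0.2 1.2 3.4]
0.7 0.048 [0.6 1.6 3. ]
0.8 0.009 [1.9 2.8 3.8]
0.9 0.003 [2.  3.2 2.1]
1.0 0.005 [4.  4.  2.3]
1.1 0.058 [3.7 4.  2.7]
1.16 0.023 [3.5 4.9 1.8]
1.22 0.072 [3.1 4.2 1.9]
1.28 -0.157 [5.  4.3 1.6]
30.55 27.59601131914486 12.000166922807693
```

Run:
```python
from h import *
for a in(1.31,1.34):
    robot.goto_joints(kin.ik([576.8,240,71],down(a))); s=robot.observe(); print(a,s['wrist_torque'][2],np.round(s['contact_force'],1))
grip(0.6); robot.servo_line([576.8,240,150],80); robot.movep([530,240,240],down(np.pi/2)); robot.hold(.3)
i=viewer.camera_info('wrist'); im=snap('wrist','w6.png'); print(robot.observe()['t'])
cv2.imwrite('pics/w6c.png',cv2.resize(im[100:300,160:390,::-1],None,fx=3,fy=3,interpolation=2))
```

```text
1.31 -0.22274498541510687 [5.6 4.5 0.6]
1.34 -0.14941832118136242 [4.4 4.5 1.1]
33.6
```

View pics/w6c.png

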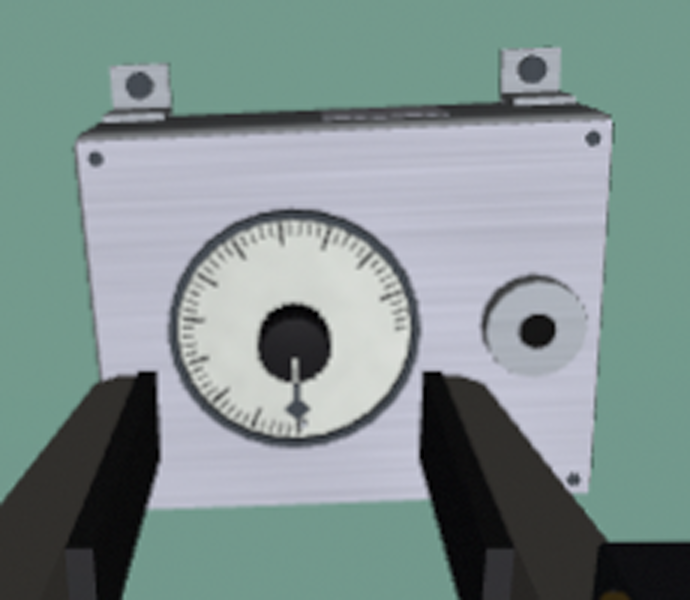

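The peak pointer at (297,408) now lies over the zero mark at (299,428), and the torque rose and the grip slipped at the stop. The robot is clear of everything, so I'm handing in.

```bash
python3 -c "
from h import *
print(robot.job_done())"
```

```text
the job is handed in; nothing more can be done
None
```

The module is standing on its legs in the tray's empty bay, the peak pointer is back at its zero stop, and the job was handed in at about 34 s on the robot's clock.

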